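# Find the sealed box with the pin adrift and hold it out

### The arm

A 6-joint arm with a two-finger parallel gripper is mounted at the origin on the work surface; the furniture and walls round the work are solid. World frame = base frame: x ahead of the robot, y to its left, z up, the work surface at z = 0. Lengths are in m, angles in rad, forces in N, time in s.
With the tool pointing down it reaches from about 0.3 to 0.75 m from the base axis. Payload 8.5 kg.
Tool frame: the origin (TCP) lies midway between the tips of the shut fingers; the grasp point (between the pads) lies 19 mm behind it (r.grasp_offset is the distance from the TCP to the grasp point, in m); z points along the fingers, y is the line along which they close (so a half turn about z gives the same grasp; the last joint's range is limited). The gripper opens to 88 mm and grips with 3 to 60 N. Pads are 18 mm wide; open, the fingers measure 123 mm over their backs; the gripper's body (75 mm by 187 mm) begins 45 mm behind the grasp point.
Start: joints at [1.016, 0.381, 1.297, -0, 1.464, -0.215], TCP at [0.183, 0.519, 0.239] pointing down, gripper open.
Joint ranges: [-3.11, 3.11], [-0.89, 2.33], [0.22, 2.48], [-1.42, 4.56], [0.17, 2.85], [-2.88, 2.88]. Speed limits (rad/s): [2.39, 2.39, 3.14, 3.14, 3.14, 3.14].

### API

Orientations are given as a rotation vector (axis times angle).
In Python, from plant import r, eyes, workorder gives the robot as it stands. The module is installed in compiled form; this text tells all that it offers.
- The arm moves only by the shell command python3 -m pendant 'ROWS' [FORCE]. ROWS is JSON, a list of rows, each a list of 7 numbers: the turn, a rotation vector about the tool's x, y, z in rad, then the shift along the tool's x, y, z in units of 30 mm (1.0 is 30 mm), then the closure, from 0 (fully open) to 1 (shut). A call has 1 to 20 rows; each row is the pose to reach, as a shift and turn from the pose commanded when the call began, along the tool's axes at that moment; what a row does not reach only later rows make up. A row lasts 1/10 s, in which the tool goes at most 50 mm and 8.59 degrees, less where a joint would pass 70% of its speed; a pose out of reach is approached as far as the arm can. A call with a gripper value outside its range is refused whole. The fingers move at their own pace and stop on an object; FORCE is the grip in N (left out, the last holds). Time passes only in rows, so rows that repeat a pose let the fingers close. It gives the time, the measured TCP pose, the force, the opening and the grip force at its end, in the units of the state.
- r.get_obs(): the state, without advancing time (a new reading comes with each control period).
- eyes.get_image(name): name is "scene" or "top" or "wrist"; returns the picture (420x560x3 uint8, blue, green, red); there is no depth.
- eyes.calibration(name): a dict with "fx", "fy", "cx", "cy" (pixels), "rvec" (rotation vector, rad) and "tvec" (3), from world to camera coordinates, as OpenCV has them. Camera axes: x right, y down, z forward; pixel columns grow to the right and rows downward; lengths in m; the calibration is good to about 2 mm. The wrist camera is an equidistant fisheye: a pixel r from the principal point sees the ray r / f radians off the axis. A picture is of the moment at which its call begins: read the wrist's pose just before it. calibration takes no time and is no camera call; for the wrist camera it gives the pose at the moment of the call.
- workorder.close_job(): hands the job in; it is judged then, once.
The state is a dict: "clock": time; "qpos": joint angles; "dq": joint speeds; "joint_torque": joint torques, N m; "ee_pos": TCP position; "tool_rot": TCP orientation; "force": force on the tool from outside, world axes, zero at the start; "moment": the same for the moment, N m; "grip_width": finger opening in m; "grasp_force": force on a finger pad.
Only numpy, scipy, OpenCV 4.12 (cv2) and the standard library are available. Lean on these libraries where they do the work, as an engineer would, in place of code of your own. Each camera call takes 0.05 s, during which the arm holds its last target. There are 200 camera calls.

### The job

One of the three sealed grey boxes in the black nest tray has a steel pin adrift inside: take them out one at a time with a light grip, rock or shake each briskly end to end, back and forth, clear above the tray to find the one that rattles, and put each quiet one you took out gently back, flat in its own pocket. Finish holding the rattling box out level and still over the middle of the bench's far edge, about 25 cm above the bench top, ready to be taken from you, and leave everything else on the bench as it is.

Things in the scene. Friction and masses are not known exactly. Their poses are not given: they have to be found in the camera images.
- box_left: left (+y) of three alike sealed die-cast boxes, grey, 120 (x) x 52 (y) x 48 mm high, 0.25 to 0.45 kg, sides upright; label, plug (towards -x) and screws on top. Origin: middle of the underside. The thin cover bows if squeezed by over about 30 N a finger; 15 to 25 N a finger holds it through a brisk shake.
- box_middle: middle of three alike sealed die-cast boxes, grey, 120 (x) x 52 (y) x 48 mm high, 0.25 to 0.45 kg, sides upright; label, plug (towards -x) and screws on top. Origin: middle of the underside. Any of the three may rattle. That one has a loose 107 g steel pin, 22 mm thick, lying across a channel along its length; its name and weight do not show it.
- box_right: right (-y) of three alike sealed die-cast boxes, grey, 120 (x) x 52 (y) x 48 mm high, 0.25 to 0.45 kg, sides upright; label, plug (towards -x) and screws on top. Origin: middle of the underside. The pin can run 78 mm along the channel (the box's x): it stays put on a slope under about 12 degrees and runs to the low end, and knocks there, when tipped 20 or more.
- tray: black plastic nest tray, fixed, 152 (x) x 296 (y) x 16 mm. Origin: middle of the underside. Three pockets in a row along its y, 100 mm apart, each 128 x 60 and 10 deep (4 mm play round a box, mouth chamfered 3 mm); pocket floor 6 mm above the bench, so a seated box stands with its top 54 mm above the bench.
- pocket_left (a point): middle of the floor of the left (+y) pocket, where the underside of box_left rests; axes as the tray's (x along the box)
- pocket_middle (a point): middle of the floor of the middle pocket, where the underside of box_middle rests
- pocket_right (a point): middle of the floor of the right (-y) pocket, where the underside of box_right rests
- far_edge (a point): middle of the bench top's far edge, at bench height; world axes (x points out over the edge, away from the robot)
- oil_bottle: cream oil bottle with a red spout, 45 mm thick, 158 high, loose, near the far left corner; leave alone. Origin: middle of the underside
- screw_jar: clear jar of screws with a black lid, 58 mm thick, 75 high, loose, right of the tray; leave alone. Origin: middle of the underside
- cast_box: open grey cast box, 150 x 150 x 125 high, fixed, in the far right corner; keep clear of it. Origin: middle of the underside

How it is judged:
On the way, in this order (a step that is already met when the one before it is completed fails the run):
1. held clear above the tray, the rattling box's loose pin runs towards the box's +x end (((distance between pin_c0 and box_left below 0.07 m and height (world z) of box_left above 0.05 m and contact force between the fingers and box_left above 0.5 N and x of pin_c0 in the frame of box_left above 0.025 m) or (distance between pin_c0 and box_middle below 0.07 m and height (world z) of box_middle above 0.05 m and contact force between the fingers and box_middle above 0.5 N and x of pin_c0 in the frame of box_middle above 0.025 m) or (distance between pin_c0 and box_right below 0.07 m and height (world z) of box_right above 0.05 m and contact force between the fingers and box_right above 0.5 N and x of pin_c0 in the frame of box_right above 0.025 m))), for 0.02 s.
2. and, shaken back, it runs to the other end (((distance between pin_c0 and box_left below 0.07 m and height (world z) of box_left above 0.05 m and contact force between the fingers and box_left above 0.5 N and x of pin_c0 in the frame of box_left below -0.025 m) or (distance between pin_c0 and box_middle below 0.07 m and height (world z) of box_middle above 0.05 m and contact force between the fingers and box_middle above 0.5 N and x of pin_c0 in the frame of box_middle below -0.025 m) or (distance between pin_c0 and box_right below 0.07 m and height (world z) of box_right above 0.05 m and contact force between the fingers and box_right above 0.5 N and x of pin_c0 in the frame of box_right below -0.025 m))), for 0.02 s.
At the end, for the whole second after the job is handed in: the box with the pin is held by the fingers, still, level (0.2 rad), underside 0.18 to 0.34 m above the bench, middle within 0.07 m of the far edge's line and 0.15 m of its middle along it; the other two boxes lie flat in their own pockets (within 8 mm, 3 mm in height) (((distance between pin_c0 and box_left below 0.07 m and x of box_left in the frame of far_edge between -0.07 and 0.07 m and y of box_left in the frame of far_edge between -0.15 and 0.15 m and height (world z) of box_left between 0.18 and 0.34 m and angle between box_left's own z axis and vertical below 0.2 rad and linear speed of box_left below 0.03 m/s and contact force between the fingers and box_left above 1 N and horizontal distance between box_middle and pocket_middle below 0.008 m and height (world z) of each of box_middle, box_right below 0.009 m and angle between each of box_middle, box_right's own z axis and vertical below 0.06 rad and linear speed of each of box_middle, box_right below 0.02 m/s and contact force between the fingers and box_middle below 0.1 N and horizontal distance between box_right and pocket_right below 0.008 m and contact force between the fingers and box_right below 0.1 N) or (distance between pin_c0 and box_middle below 0.07 m and x of box_middle in the frame of far_edge between -0.07 and 0.07 m and y of box_middle in the frame of far_edge between -0.15 and 0.15 m and height (world z) of box_middle between 0.18 and 0.34 m and angle between box_middle's own z axis and vertical below 0.2 rad and linear speed of box_middle below 0.03 m/s and contact force between the fingers and box_middle above 1 N and horizontal distance between box_left and pocket_left below 0.008 m and height (world z) of each of box_left, box_right below 0.009 m and angle between each of box_left, box_right's own z axis and vertical below 0.06 rad and linear speed of each of box_left, box_right below 0.02 m/s and contact force between the fingers and box_left below 0.1 N and horizontal distance between box_right and pocket_right below 0.008 m and contact force between the fingers and box_right below 0.1 N) or (distance between pin_c0 and box_right below 0.07 m and x of box_right in the frame of far_edge between -0.07 and 0.07 m and y of box_right in the frame of far_edge between -0.15 and 0.15 m and height (world z) of box_right between 0.18 and 0.34 m and angle between box_right's own z axis and vertical below 0.2 rad and linear speed of box_right below 0.03 m/s and contact force between the fingers and box_right above 1 N and horizontal distance between box_left and pocket_left below 0.008 m and height (world z) of each of box_left, box_middle below 0.009 m and angle between each of box_left, box_middle's own z axis and vertical below 0.06 rad and linear speed of each of box_left, box_middle below 0.02 m/s and contact force between the fingers and box_left below 0.1 N and horizontal distance between box_middle and pocket_middle below 0.008 m and contact force between the fingers and box_middle below 0.1 N))); the arm keeps its last pose, push and grip.
It fails at once if a box is squeezed hard enough to bow its cover (contact force between the fingers and box_left above 70 N or contact force between the fingers and box_middle above 70 N or contact force between the fingers and box_right above 70 N).
It fails at once if a box is banged down on the tray (contact force between any of box_left, box_middle, box_right and tray above 70 N).
It fails at once if a box is dropped (it falls free of the fingers from more than a few millimetres) ((contact force between the fingers and box_left below 0.1 N and linear speed of box_left above 0.4 m/s) or (contact force between the fingers and box_middle below 0.1 N and linear speed of box_middle above 0.4 m/s) or (contact force between the fingers and box_right below 0.1 N and linear speed of box_right above 0.4 m/s)).
It fails at once if the oil bottle or the screw jar is knocked or moved (distance of any of oil_bottle, screw_jar from where it was at the start of the episode above 0.03 m or angle between any of oil_bottle, screw_jar's own z axis and vertical above 0.4 rad).
It also fails if it takes over 72 s, if anything falls off the work surface, if the arm or the gripper's body presses on something with over 40 N, if the wrist force passes 120 N, or if a joint passes its speed limit or range.

## Working session

There is one attempt and no reset: what is moved stays moved. The work goes in short steps, Python scripts to look and compute and a shell command to move; the robot and the scene stay as the last step left them, time stands still between calls to the robot, and variables do not carry over. Pictures are saved under pics/ and viewed, at most 10 in all, crops included, and the job is handed in when it is done.

```bash
mkdir -p pics; python3 - <<'E'
from plant import r, eyes
import cv2,numpy as np
o=r.get_obs()
for k,v in o.items(): print(k,np.round(v,3))
print(r.grasp_offset)
for n in ("top","scene"):
    cv2.imwrite(f"pics/{n}0.png",eyes.get_image(n)); c=eyes.calibration(n)
    print(n,{k:np.round(v,3) for k,v in c.items()})
a=cv2.imread("pics/top0.png")
E
```

```text
clock 0.0
qpos [ 1.016  0.381  1.298 -0.     1.464 -0.215]
dq [ 0.001 -0.001 -0.002 -0.001 -0.001  0.002]
joint_torque [ 2.0000e-03 -4.3793e+01 -2.2456e+01  7.1000e-02  3.5000e-02 -0.0000e+00]
ee_pos [0.183 0.518 0.238]
tool_rot [-5.310e-01 -3.096e+00  2.000e-03]
force [ 0.728  0.311 -0.058]
moment [0.003 0.032 0.038]
grasp_force 0.0
grip_width 0.088
0.0187
top {'fx': np.float64(544.727), 'fy': np.float64(544.727), 'cx': np.float64(278.623), 'cy': np.float64(201.652), 'rvec': array([ 2.115, -2.174,  0.135]), 'tvec': array([0.033, 0.542, 1.123])}
scene {'fx': np.float64(492.104), 'fy': np.float64(492.104), 'cx': np.float64(279.776), 'cy': np.float64(206.695), 'rvec': array([ 1.491,  2.011, -0.852]), 'tvec': array([ 0.153, -0.325,  1.642])}
```

View pics/top0.png

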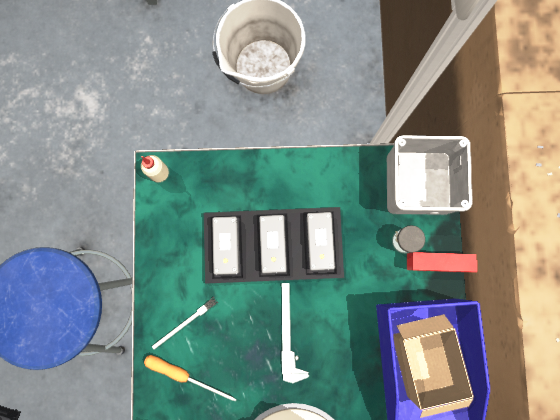

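View pics/scene0.png

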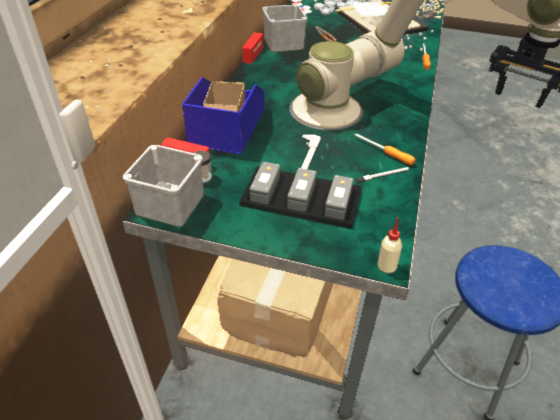

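The top view shows the boxes at about (226,245), (272,245) and (320,241) in the black tray, the bottle at (155,168), the jar at (408,239), and the far edge along row ~148. The scene view agrees and shows nothing else near the tray.

```bash
cat >h.py <<'E'
import cv2,numpy as np
from plant import r,eyes
def ray(n,uv,z):
    c=eyes.calibration(n); R=cv2.Rodrigues(np.array(c["rvec"],float))[0]; t=np.array(c["tvec"],float)
    uv=np.atleast_2d(uv).astype(float)
    d=np.c_[(uv[:,0]-c["cx"])/c["fx"],(uv[:,1]-c["cy"])/c["fy"],np.ones(len(uv))]@R
    o=-R.T@t; return o+d*((z-o[2])/d[:,2])[:,None]
E
python3 - <<'E'
from h import *
a=cv2.imread("pics/top0.png"); hsv=cv2.cvtColor(a,cv2.COLOR_BGR2HSV)
S,V=hsv[...,1].astype(int),hsv[...,2].astype(int)
def show(m,z,roi,amin):
    k=np.zeros(m.shape,np.uint8); x0,y0,x1,y1=roi; k[y0:y1,x0:x1]=m[y0:y1,x0:x1]*255
    k=cv2.morphologyEx(k,cv2.MORPH_CLOSE,np.ones((3,3)))
    for c in cv2.findContours(k,cv2.RETR_EXTERNAL,cv2.CHAIN_APPROX_NONE)[0]:
        if cv2.contourArea(c)<amin: continue
        w=ray("top",c[:,0],z)[:,:2].astype(np.float32)
        b=cv2.minAreaRect(w*1000); print(np.round(b[0],1),np.round(b[1],1),round(b[2],2),cv2.contourArea(c))
print("boxes");show((V>110)&(S<70),0.054,(195,200,350,290),500)
print("boxes hi");show((V>150)&(S<70),0.054,(195,200,350,290),500)
print("tray");show((V<75)&(S<120)|(S<70),0.016,(195,200,350,290),3000)
print("edge",np.round(ray("top",[(134,150),(300,146),(385,145)],0),3))
print("bottle/jar top",np.round(ray("top",[(149,161)],.158),3),np.round(ray("top",[(409,238)],.075),3), np.round(ray("top",[(388,140),(470,137)],.125),3))
x=slice(195,350)
print(V[245,200:250],S[245,200:250])
E
python3 -c "
import cv2;a=cv2.imread('pics/top0.png')[130:300,190:350];cv2.imwrite('pics/crop1.png',cv2.resize(a,None,fx=3.5,fy=3.5,interpolation=cv2.INTER_CUBIC))"
```

```text
boxes
[452.1 131.3] [120.5  53.3] 0.62 1384.5
[452.8  33.1] [119.7  51.7] 1.13 1351.5
[456.  -66.7] [119.8  51.4] 1.29 1353.0
boxes hi
[452.2 131.8] [ 50.  118.4] 89.44 1309.5
[453.2  33.3] [118.6  50.5] 1.14 1307.5
[456.3 -66.7] [118.5  50.3] 1.3 1305.5
tray
[453.3  33.5] [151.4 295.5] 0.85 9499.0
edge [[ 0.673  0.339  0.   ]
 [ 0.672 -0.032  0.   ]
 [ 0.668 -0.221  0.   ]]
bottle/jar top [[0.612 0.265 0.158]] [[ 0.455 -0.245  0.075]] [[ 0.648 -0.204  0.125]
 [ 0.65  -0.367  0.125]]
[120 120  87  87  79  78  78  79  59  57  56  42  44 192 240 241 240 240
 240 251 255 255 255 255 255 255 255 255 255 255 254 244 242 242 243 244
 224 147 109  54  43  41  66  69  70  69  80  82  83  82] [147 149 149 147  48   7   3   6   9   9   9   6   6  15  10   8   7   7
   7   2   0   0   0   0   0   0   0   0   0   0   1   5   7   7   7   7
   9  12  14  14   6  12   4   7   4   4  10  12  12   9]
```

View pics/crop1.png

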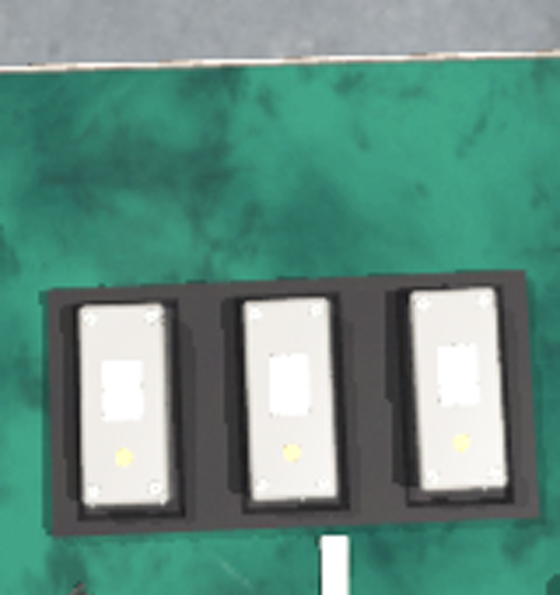

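The crop confirms it: three boxes whose long axis is nearly along world x, plugs (yellow) towards −x, and a tray turned about +1°. Next is a helper that turns a target pose into a row.

```bash
cat >>h.py <<'E'
from scipy.spatial.transform import Rotation as Ro
def row(p,yaw=1.0,pitch=0,flip=False):
    """row to world TCP p, tool down, tool y along tray y (deg), from the measured pose"""
    o=r.get_obs(); R0=Ro.from_rotvec(o["tool_rot"])
    best=None
    for f in (0,180):
        T=Ro.from_euler("z",yaw+f,degrees=True)*Ro.from_euler("x",180,degrees=True)
        d=(R0.inv()*T).as_rotvec()
        if best is None or np.linalg.norm(d)<np.linalg.norm(best): best=d
    print("p",np.round(o["ee_pos"],4),"q6",np.round(o["qpos"][5],2),"row",np.round(best,4),np.round(R0.inv().apply(np.array(p)-o["ee_pos"])/.03,3))
def axes(): print(np.round(Ro.from_rotvec(r.get_obs()["tool_rot"]).as_matrix(),3))
def meas(n=8):
    a=[]
    for i in range(n):
        eyes.get_image("wrist"); o=r.get_obs(); a.append(np.r_[o["force"],o["moment"],o["joint_torque"]])
    a=np.array(a); print("t",round(o["clock"],2),"F",np.round(a.mean(0)[:3],2),"M",np.round(a.mean(0)[3:6],4),"sd",np.round(a.std(0)[3:6],4),"tau",np.round(a.mean(0)[6:],3),"w",round(o["grip_width"],4),"g",np.round(o["grasp_force"],1))
E
python3 - <<'E'
from h import *
axes(); row([.4525,.1325,.15])
print(np.round(ray("scene",[(127,228),(408,293),(131,224)],0),3))
E
```

```text
[[-0.943  0.333 -0.001]
 [ 0.333  0.943 -0.001]
 [ 0.    -0.001 -1.   ]]
p [0.1832 0.5183 0.2382] q6 -0.22 row [-0.0012 -0.0005 -0.3572] [-12.751  -9.131   2.949]
[[ 0.692 -0.352  0.   ]
 [ 0.685  0.339 -0.   ]
 [ 0.676 -0.349  0.   ]]
```

```bash
T='[0,0,-0.357,-12.75,-9.13,2.95,0]'; python3 -m pendant '[[0,0,-0.357,-12.75,-9.13,2.95,0],[0,0,-0.357,-12.75,-9.13,2.95,0],[0,0,-0.357,-12.75,-9.13,2.95,0],[0,0,-0.357,-12.75,-9.13,2.95,0],[0,0,-0.357,-12.75,-9.13,2.95,0],[0,0,-0.357,-12.75,-9.13,2.95,0],[0,0,-0.357,-12.75,-9.13,2.95,0],[0,0,-0.357,-12.75,-9.13,2.95,0],[0,0,-0.357,-12.75,-9.13,2.95,0],[0,0,-0.357,-12.75,-9.13,2.95,0],[0,0,-0.357,-12.75,-9.13,2.95,0],[0,0,-0.357,-12.75,-9.13,2.95,0],[0,0,-0.357,-12.75,-9.13,2.95,0],[0,0,-0.357,-12.75,-9.13,2.95,0]]'
python3 - <<'E'
from h import *
row([.4525,.1325,.023])
c=eyes.calibration("wrist"); cv2.imwrite("pics/w1.png",eyes.get_image("wrist"))
# predicted pixels of the box top corners in the wrist fisheye
R=cv2.Rodrigues(np.array(c["rvec"],float))[0]; t=np.array(c["tvec"],float)
for n,(x,y) in dict(left=(.4525,.1318),mid=(.453,.0332)).items():
    for z in(.054,):
        for sx in(-60,60):
            for sy in(-26,26):
                P=R@np.array([x+sx/1e3,y+sy/1e3,z])+t; th=np.arctan2(np.hypot(P[0],P[1]),P[2]); u=P[:2]/np.hypot(P[0],P[1])*th*c["fx"]
                print(n,sx,sy,np.round(u+[c["cx"],c["cy"]],0))
E
```

```text
clock: 1.5
ee_pos: [0.452, 0.1338, 0.1505]
tool_rot: [-0.03, 3.141, 0.0]
force: [-0.7, -0.2, 0.6]
grip_width: 0.0881
grasp_force: 0.0
p [0.452  0.1338 0.1505] q6 -1.55 row [0.0001 0.0002 0.0015] [-0.014 -0.045  4.251]
left -60 -26 [239. 131.]
left -60 26 [309. 132.]
left 60 -26 [241. 274.]
left 60 26 [301. 275.]
mid -60 -26 [118. 135.]
mid -60 26 [178. 132.]
mid 60 -26 [134. 269.]
mid 60 26 [188. 272.]
```

View pics/w1.png

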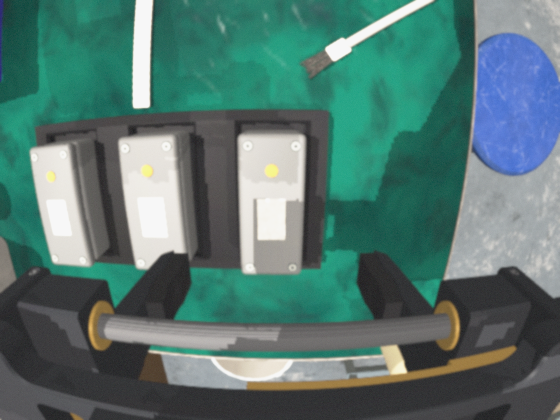

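The wrist view shows box_left's top with corners at (239,130), (305,130), (303,274) and (241,274). That is within 4 px of the prediction, and the fingers straddle it. Descending and gripping at 18 N.

```bash
python3 -m pendant '[[0,0,0,0,-0.08,1,0],[0,0,0,0,-0.08,2,0],[0,0,0,0,-0.08,3,0],[0,0,0,0,-0.08,3.7,0],[0,0,0,0,-0.08,4.1,0],[0,0,0,0,-0.08,4.25,0],[0,0,0,0,-0.08,4.25,0],[0,0,0,0,-0.08,4.25,0.2],[0,0,0,0,-0.08,4.25,0.35],[0,0,0,0,-0.08,4.25,0.5],[0,0,0,0,-0.08,4.25,0.7],[0,0,0,0,-0.08,4.25,1],[0,0,0,0,-0.08,4.25,1],[0,0,0,0,-0.08,4.25,1],[0,0,0,0,-0.08,4.25,1]]' 18
python3 -c "
from h import *
meas(2);axes()"
```

```text
clock: 3.05
ee_pos: [0.4528, 0.1306, 0.023]
tool_rot: [-0.027, 3.141, 0.0]
force: [-1.5, 2.9, 5.9]
grip_width: 0.0519
grasp_force: 18.0
t 3.15 F [-0.43  2.79  5.66] M [ 0.5704  0.1417 -0.1014] sd [0.0395 0.0273 0.0093] tau [ -1.355 -38.961 -11.446  -0.612  -0.133  -0.051] w 0.0517 g 18.0
[[-1.    -0.017  0.   ]
 [-0.017  1.     0.   ]
 [-0.     0.    -1.   ]]
```

```bash
python3 -m pendant '[[0,0,0,0,0,-0.2,1],[0,0,0,0,0,-0.6,1],[0,0,0,0,0,-1.2,1],[0,0,0,0,0,-2,1],[0,0,0,0,0,-2.8,1],[0,0,0,0,0,-3.5,1],[0,0,0,0,0,-4,1],[0,0,0,0,0,-4.2,1],[0,0.1,0,0,0,-4.2,1],[0,0.24,0,0,0,-4.2,1],[0,0.38,0,0,0,-4.2,1],[0,0.48,0,0,0,-4.2,1],[0,0.5,0,0,0,-4.2,1],[0,0.5,0,0,0,-4.2,1],[0,0.5,0,0,0,-4.2,1],[0,0.38,0,0,0,-4.2,1],[0,0.24,0,0,0,-4.2,1],[0,0.1,0,0,0,-4.2,1],[0,0,0,0,0,-4.2,1],[0,0,0,0,0,-4.2,1]]'
python3 -c "
from h import *
meas(8)"
python3 -m pendant '[[0,-0.1,0,0,0,0,1],[0,-0.24,0,0,0,0,1],[0,-0.38,0,0,0,0,1],[0,-0.48,0,0,0,0,1],[0,-0.5,0,0,0,0,1],[0,-0.5,0,0,0,0,1],[0,-0.5,0,0,0,0,1],[0,-0.38,0,0,0,0,1],[0,-0.24,0,0,0,0,1],[0,-0.1,0,0,0,0,1],[0,0,0,0,0,0,1],[0,0,0,0,0,0,1]]'
python3 -c "
from h import *
meas(8);axes()"
```

```text
clock: 5.15
ee_pos: [0.4502, 0.1307, 0.1498]
tool_rot: [-0.028, 3.14, 0.0]
force: [-0.8, -1.0, -4.7]
grip_width: 0.0519
grasp_force: 18.0
t 5.55 F [-0.1   0.09 -4.79] M [ 0.0046  0.0323 -0.0077] sd [0.0235 0.0169 0.0288] tau [ 2.0600e-01 -4.0364e+01 -1.9340e+01 -1.0000e-02  0.0000e+00  1.0000e-03] w 0.0522 g 18.0
clock: 6.75
ee_pos: [0.4552, 0.1302, 0.1487]
tool_rot: [-0.026, 3.141, 0.0]
force: [0.2, -0.6, -4.0]
grip_width: 0.0514
grasp_force: 18.0
t 7.15 F [-0.03 -0.39 -4.34] M [ 0.0197 -0.0312 -0.0051] sd [0.0268 0.0182 0.0259] tau [-1.8600e-01 -3.8951e+01 -2.0055e+01 -1.5000e-02  1.5300e-01 -1.0000e-03] w 0.0515 g 18.0
[[-1.    -0.017  0.001]
 [-0.017  1.     0.   ]
 [-0.001 -0.    -1.   ]]
```

```bash
python3 -c "
from h import *
meas(8);print(r.get_obs()['ee_pos'])"
python3 -m pendant '[[0,0.1,0,0,0,0,1],[0,0.24,0,0,0,0,1],[0,0.38,0,0,0,0,1],[0,0.48,0,0,0,0,1],[0,0.5,0,0,0,0,1],[0,0.5,0,0,0,0,1],[0,0.5,0,0,0,0,1],[0,0.38,0,0,0,0,1],[0,0.24,0,0,0,0,1],[0,0.1,0,0,0,0,1],[0,0,0,0,0,0,1],[0,0,0,0,0,0,1],[0,0,0,0,0,0,1],[0,0,0,0,0,0,1],[0,0,0,0,0,0,1]]'
python3 -c "
from h import *
meas(16);print(r.get_obs()['ee_pos'])"
```

```text
t 7.55 F [-0.06  0.45 -4.38] M [ 0.0375 -0.0336  0.0056] sd [0.0129 0.0234 0.0186] tau [ 1.5000e-02 -3.9528e+01 -1.9604e+01 -1.2000e-02  1.0700e-01  0.0000e+00] w 0.0519 g 18.0
[0.45267713 0.13041895 0.14874382]
clock: 9.05
ee_pos: [0.4532, 0.1303, 0.1485]
tool_rot: [0.027, -3.14, 0.0]
force: [0.5, 0.1, -4.6]
grip_width: 0.052
grasp_force: 18.0
t 9.85 F [ 0.03  0.08 -4.39] M [ 0.0247  0.0405 -0.0045] sd [0.0292 0.0225 0.0323] tau [-5.0000e-03 -3.9579e+01 -1.9722e+01 -1.3000e-02  4.5000e-02 -0.0000e+00] w 0.0518 g 18.0
[0.45266426 0.13042668 0.14874952]
```

The moment about y flips by about 0.074 N·m between the two tips, in two separate tips with the same static pose. A 107 g pin moving 78 mm would give 0.08, so box_left is the rattler. I'll lift it and carry it to the far edge.

```bash
python3 -c "
from h import *
row([.672,0,.267])"
python3 -m pendant '[[0,0,0,0,0,-0.4,1],[0,0,0,0,-0.2,-1.1,1],[0,0,0,-0.3,-0.5,-1.8,1],[0,0,0,-0.8,-0.9,-2.5,1],[0,0,0,-1.4,-1.4,-3.1,1],[0,0,0,-2.1,-1.9,-3.5,1],[0,0,0,-2.8,-2.4,-3.8,1],[0,0,0,-3.5,-2.8,-3.95,1],[0,0,0,-4.2,-3.2,-3.95,1],[0,0,0,-4.9,-3.55,-3.95,1],[0,0,0,-5.5,-3.85,-3.95,1],[0,0,0,-6,-4.05,-3.95,1],[0,0,0,-6.5,-4.2,-3.95,1],[0,0,0,-6.9,-4.3,-3.95,1],[0,0,0,-7.15,-4.3,-3.95,1],[0,0,0,-7.25,-4.3,-3.95,1],[0,0,0,-7.25,-4.3,-3.95,1],[0,0,0,-7.25,-4.3,-3.95,1],[0,0,0,-7.25,-4.3,-3.95,1]]'
python3 -c "
from h import *
meas(6);axes();row([.672,0,.267])
cv2.imwrite('pics/s2.png',eyes.get_image('scene'))
cv2.imwrite('pics/t2.png',eyes.get_image('top'))"
```

```text
p [0.4527 0.1304 0.1487] q6 -1.56 row [ 0.     -0.     -0.0002] [-7.235 -4.473 -3.942]
clock: 11.75
ee_pos: [0.672, 0.0054, 0.2675]
tool_rot: [-0.027, 3.141, -0.0]
force: [0.4, 0.3, -4.2]
grip_width: 0.052
grasp_force: 18.0
t 12.05 F [-0.05 -0.   -4.42] M [ 0.027   0.0211 -0.003 ] sd [0.0329 0.0103 0.0173] tau [ 2.0000e-02 -5.9081e+01 -2.5607e+01 -2.3000e-02  4.9000e-02  0.0000e+00] w 0.0519 g 18.0
[[-1.    -0.017  0.   ]
 [-0.017  1.    -0.   ]
 [-0.    -0.    -1.   ]]
p [0.6723 0.0052 0.2674] q6 -1.76 row [-0.0001  0.0001 -0.0002] [ 0.013 -0.173  0.012]
```

View pics/s2.png

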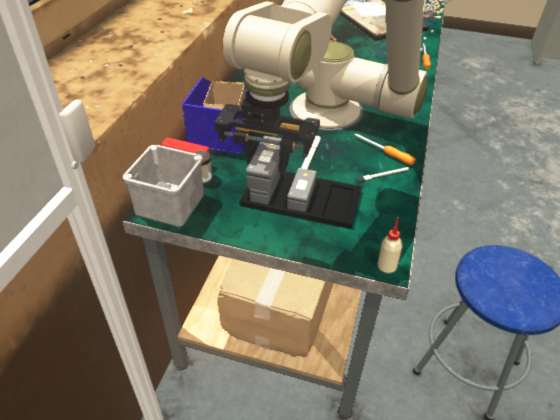

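View pics/t2.png

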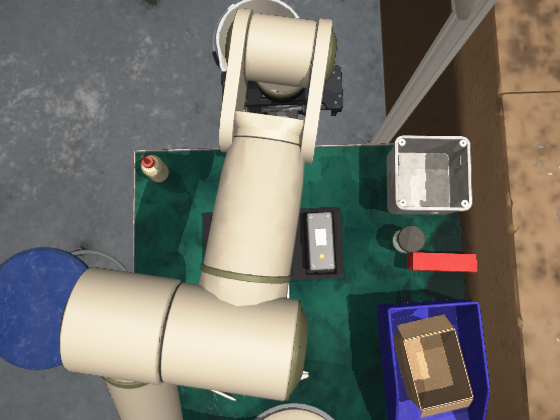

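The scene view shows the box held level at about (265,165) over the far edge, with the middle box seated at (300,190) and the bottle standing. The top view shows the right box, jar and cast box where they were.

```bash
python3 -m pendant '[[0,0,0,0,0,0,1],[0,0,0,0,0,0,1],[0,0,0,0,0,0,1]]'; python3 -c "
from plant import workorder
print(workorder.close_job())"
```

```text
clock: 12.45
ee_pos: [0.6724, 0.0052, 0.2672]
tool_rot: [0.027, -3.141, -0.0]
force: [-0.6, 0.4, -4.7]
grip_width: 0.0517
grasp_force: 18.0
the job is handed in; nothing more can be done
None
```

I identified box_left as the rattling box and handed the job in with it held level and still over the middle of the far edge, underside about 25 cm above the bench; I never touched the other two boxes, and the hand-in call returned no verdict.

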